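# Reset the stay of a soldering screen

### The arm

A 6-joint arm with a two-finger parallel gripper is mounted at the origin on a cart in front of the work surface, level with it; the furniture and walls round the work are solid. World frame = base frame: x ahead of the robot, y to its left, z up, the work surface at z = 0. Lengths are in m, angles in degrees, forces in N, time in s.
With the tool pointing down it reaches from about 0.325 to 0.85 m from the base axis. Payload 4.4 kg.
Tool frame: the origin (TCP) lies on the centre line of the jaws, within the pads' length; the fingertips stand 11 mm ahead of it and the grasp point (between the pads) lies 8 mm behind it; z points along the fingers, y is the line along which they close (so a half turn about z gives the same grasp; the last joint's range is limited). The gripper opens to 94 mm and grips with 3 to 60 N. Pads are 16 mm wide; open, the fingers measure 119 mm over their backs; the gripper's body (75 mm by 177 mm) begins 78 mm behind the grasp point.
Start: joints at [-84.483, 11.837, 88.321, -0, 79.842, -8.623], TCP at [0.14, -0.558, 0.216] pointing down, gripper open.
Joint ranges: [-156.59, 156.59], [-49.26, 127.26], [12.9, 141.05], [-63.56, 243.56], [4.71, 150.69], [-161.64, 161.64]. Speed limits (degrees/s): [159.86, 159.86, 180, 180, 180, 180].

### API

Orientations are given as a 3x3 rotation matrix whose columns are the frame's x, y, z axes.
In Python, from cell import robot, camera, order gives the robot as it stands.
- The arm moves only by the tool carry_out, never from a script. Its argument "targets" is a list of rows, each a list of 4 numbers: the shift along the tool's x, y, z in units of 30 mm (1.0 is 30 mm), then the turn about the tool's z in units of 6 degrees (1.0 is 6 degrees). A call has exactly 10 rows; each row shifts and turns the commanded pose from where the row before left it, along the tool's axes as they then stand; what a row does not reach is not made up. A row lasts 1/10 s, in which the tool goes at most 50 mm and 8.59 degrees, less where a joint would pass 70% of its speed; a pose out of reach is approached as far as the arm can. A call is refused whole if a number of a shift passes 1 or a number of a turn 1, either way. A call with a gripper value outside its range is refused whole. "hand" is the finger opening in mm, from 0 to 94, set as the call begins (left out, the last holds). The fingers move at their own pace and stop on an object; "newtons" is the grip in N (left out, the last holds). Time passes only in rows, so rows that do not move let the fingers close, or fill a call up. It gives the time, the measured TCP pose, the force, the opening and the grip force at its end, in the units of the state.
- robot.sense(): the state, without advancing time (a new reading comes with each control period).
- camera(name): name is "side" or "top"; returns a dict with "image" (420x560x3 uint8, red, green, blue), "fx", "fy", "cx", "cy" (pixels), "pose" (4x4, takes a point from camera to world coordinates). Camera axes: x right, y down, z forward; pixel columns grow to the right and rows downward; lengths in m; the calibration is good to about 2 mm. A picture is of the moment at which its call begins. There is no depth.
- order.finish_job(): hands the job in; it is judged then, once.
The state is a dict: "time": time; "joints": joint angles; "dq": joint speeds; "joint_efforts": joint torques, N m; "eef_pos": TCP position; "ee_rot": TCP orientation; "wrist_force": force on the tool from outside, world axes, zero at the start; "moment": the same for the moment, N m; "width": finger opening in m; "grasp_force": force on a finger pad.
Only numpy, scipy, OpenCV 4.12 (cv2) and the standard library are available. Lean on these libraries where they do the work, as an engineer would, in place of code of your own. Each camera call takes 0.05 s, during which the arm holds its last target. There are 200 camera calls.

### The job

Open the wing of the soldering screen to its wide position: lift the stay off its pin by the wooden knob, swing the wing open with it, and drop the end hole (the one nearest the knob) over the pin until the bar lies fully down, then let go. The pin can be clamped anywhere along the short slot of its plate, so feel for the hole with light pressure; never lean on the pin or wrench it, and leave the things standing around undisturbed.

Things in the scene. Friction and masses are not known exactly. Their poses are not given: they have to be found in the camera images.
- screen: Grey sheet-metal soldering draught screen bolted to the bench, about 190 mm wide (its y) and 88 mm high on a dark foot 90 x 190 mm; origin on the bench top, z up. A fixed sheet stands along its y axis; the wing is hinged at its +y end and swings out to its +x side.
- wing_hinge (a point): A point on the vertical hinge line of the wing, at screen x 0, y +60 mm, 93 mm above the bench. The stay's pivot is on top of the wing, 130 mm from this line.
- wing (a joint): Opening angle of the wing (rad): 0 = closed, lying along the screen's -y; grows counter-clockwise from above, towards the screen's +x. Starts near 0.62; 1.26 to 1.48 with the end hole on the pin, according to where the pin stands; stops at 1.75. Light friction: it stays where it is left.
- stay: Flat steel bar 215 x 24 x 4 mm, level at the start; origin at its captive pivot on the wing, at the bar's underside, 93 mm above the bench; x runs along the bar to the knob, z up. It turns freely about the vertical and its free end can be lifted; about 110 g, it falls by its weight. A 39 x 10 mm slot, middle 75.5 mm from the pivot, is over the pin at the start, with lengthwise play.
- end_hole (a point): Centre of the end hole (10 mm round, the one nearest the knob), at the bar's underside, 150 mm from the pivot. Another 10 mm hole, not wanted, is at 120 mm.
- knob (a point): Middle of the upright round wooden knob at the stay's free end, 187 mm from the pivot: a cylinder of 16 mm diameter, from the bar's top (4 mm above its underside) to 36 mm above the underside; this point is 23 mm above the underside. Being round, it can turn between the fingers.
- pin_plate: Plate 56 x 26 x 3 mm on the top rail; origin at the middle of its underside, 85 mm above the bench, 105.8 mm from the hinge line; axes as the screen's. Brass pin: 8 mm diameter, tip 16 mm above the origin, on a shoulder (top 8 mm above the origin) where the bar's underside seats. The pin is clamped up to 9 mm either way from the middle along the plate's x: not measured, differs each time.
- solder_block: Pale perforated soldering block 100 x 68 x 22 mm, loose beside the screen; origin at the middle of its underside. A bystander.
- borax_jar: Glass jar with lid, 49 mm across and 70 mm high, loose at the right rear; origin at the middle of its underside. A bystander.
- flux_dish: White dish 62 mm across and 16 mm high, loose at the left rear; origin at the middle of its underside. A bystander.
- doming_block: Wooden-looking cube of 42 mm with hollows, loose at the left; origin at the middle of its underside. A bystander.
- bench_block: Steel block 62 x 62 x 19 mm, loose at the left; origin at the middle of its underside. A bystander.

How it is judged:
By the outcome, as a careful person would: the job done as asked, in the order asked, and still so for the second after the job is handed in, with the robot touching nothing.
It also fails if it takes over 72 s, if anything falls off the work surface, if the arm or the gripper's body presses on something with over 40 N, if the wrist force passes 120 N, or if a joint passes its speed limit or range.

## Working session

There is one attempt and no reset: what is moved stays moved. The work goes in short steps, Python scripts to look and compute and a tool call to move; the robot and the scene stay as the last step left them, time stands still between calls to the robot, and variables do not carry over. Pictures are saved under pics/ and viewed, at most 10 in all, crops included, and the job is handed in when it is done.

Besides the shell and the picture viewer there is one more tool, called after ">>>" by a JSON object that holds its "name" and its "arguments". carry_out: Moves the arm, as the interface text tells. Its arguments: {"type":"object","properties":{"targets":{"type":"array"},"hand":{"type":"number"},"newtons":{"type":"number"}},"required":["targets"]}

```bash
mkdir -p pics
cat > h.py <<'E'
from cell import robot, camera, order
import numpy as np, cv2
def shot(n,f,crop=None,s=1):
    c=camera(n); im=c["image"][:,:,::-1]
    if crop: a,b,w,h=crop; im=im[b:b+h,a:a+w]
    cv2.imwrite("pics/"+f,cv2.resize(im,None,fx=s,fy=s,interpolation=cv2.INTER_CUBIC)); return c
def ray(c,u,v):
    P=np.array(c["pose"]); d=P[:3,:3]@np.array([(u-c["cx"])/c["fx"],(v-c["cy"])/c["fy"],1]); return P[:3,3],d
def atz(c,u,v,z):
    o,d=ray(c,u,v); return o+d*(z-o[2])/d[2]
def proj(c,p):
    P=np.array(c["pose"]); q=P[:3,:3].T@(np.array(p)-P[:3,3]); return q[0]/q[2]*c["fx"]+c["cx"],q[1]/q[2]*c["fy"]+c["cy"]
E
python3 -c "
from h import *
for n in('top','side'):
    c=shot(n,n+'0.png',s=1.4); print(n,c['fx'],c['cx'],c['cy'],np.array(c['pose']).round(4).tolist())
s=robot.sense(); print(s['ee_rot'],s['width'],s['wrist_force'],s['time'])"
```

```text
top 415.6742997478851 282.5120251019182 206.87912087310664 [[0.0157, -0.983, 0.1831, 0.3442], [-0.9999, -0.0161, -0.0006, 0.0375], [0.0036, -0.1831, -0.9831, 1.3509], [0.0, 0.0, 0.0, 1.0]]
side 421.7615760133539 279.1015762694693 209.05438687092126 [[-0.9986, 0.0406, -0.0331, 0.6047], [0.0511, 0.6192, -0.7836, 0.8738], [-0.0113, -0.7842, -0.6204, 0.7707], [0.0, 0.0, 0.0, 1.0]]
[[ 9.69698038e-01  2.44306508e-01 -2.10713399e-04]
 [ 2.44306430e-01 -9.69695992e-01  2.01284685e-03]
 [ 2.87423647e-04 -2.00333228e-03 -9.99997952e-01]] 0.09402749657735784 [ 0.78768723  0.47110545 -0.15735279] 0.1
```

View pics/top0.png

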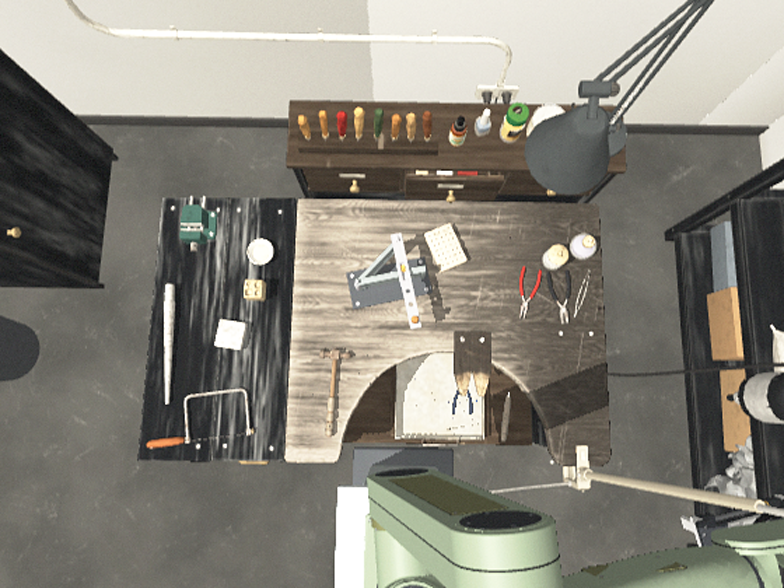

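View pics/side0.png

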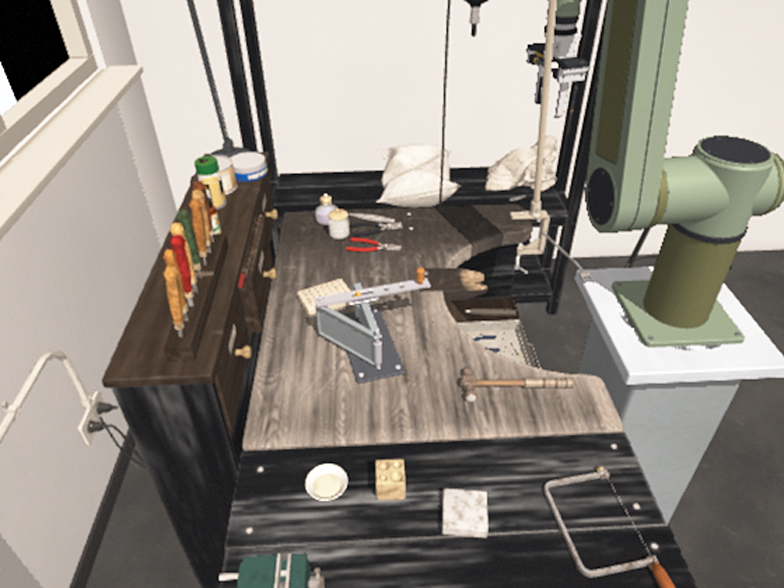

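Top: bar from (398,237) to the knob at (415,320), hinge at left near (358,285). Side: knob at (420,275), with the bar running left to (320,300). I'll take enlarged crops of both.

```bash
python3 -c "
from h import *
shot('top','t1.png',(235,150,110,85),7);shot('side','s1.png',(205,180,110,95),6)"
```

```text
(no output)
```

View pics/t1.png

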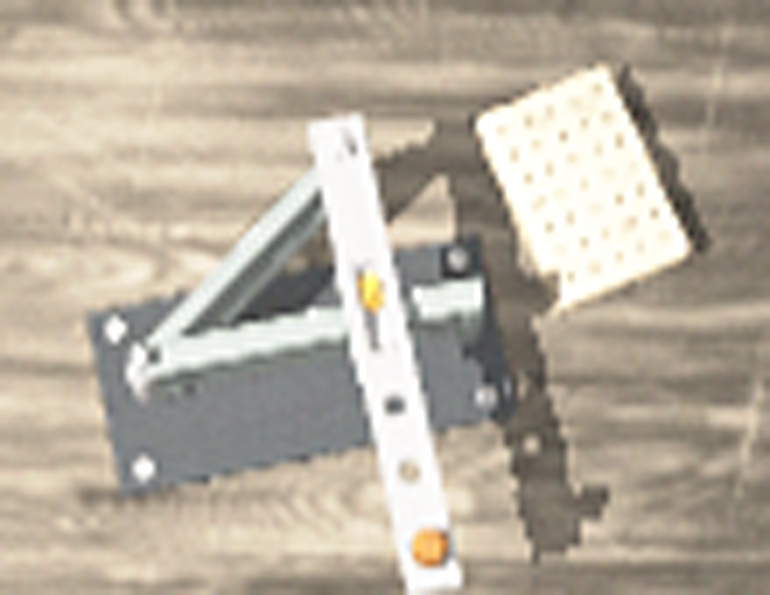

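View pics/s1.png

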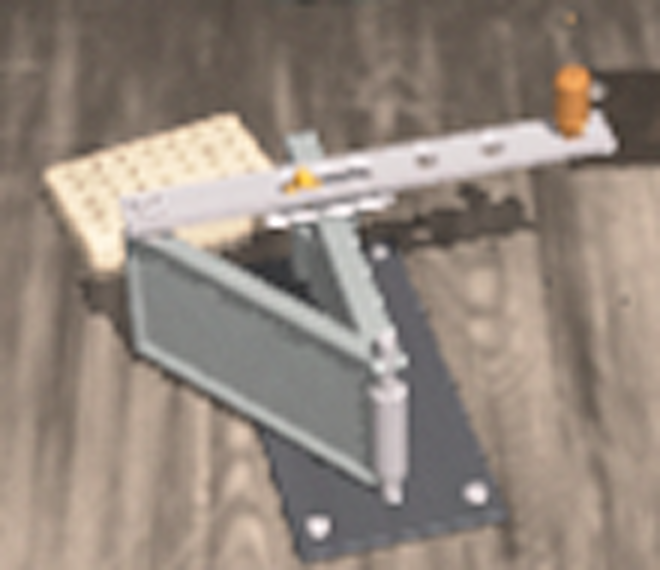

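Top crop: pivot (345,145), pin tip (371,290), end hole (410,470), knob top (430,545), hinge (152,352), foot corners (90,315), (475,238), (512,415), (122,492). Side crop: pin tip (302,172), knob middle (572,100), hinge about (385,345).

```bash
python3 -c "
from h import *
c=camera('top');d=camera('side')
T=lambda u,v:((u+.5)/7+235-.5,(v+.5)/7+150-.5)
S=lambda u,v:((u+.5)/6+205-.5,(v+.5)/6+180-.5)
K={}
for n,u,v,z in [('pivot',345,145,.097),('pin',371,290,.101),('end',410,470,.097),('h2',395,404,.097),('knob',430,545,.129),('hinge',152,352,.093),('f1',90,315,.006),('f2',475,238,.006),('f3',512,415,.006),('f4',122,492,.006)]:
    K[n]=atz(c,*T(u,v),z); print(n,K[n].round(4))
for n,u,v,z in [('pin',302,172,.101),('knob',572,100,.116),('knobtop',572,72,.129)]: print('side',n,atz(d,*S(u,v),z).round(4))
n=lambda a,b:np.linalg.norm((K[a]-K[b])[:2])
print(n('pivot','knob'),n('pivot','end'),n('pivot','hinge'),n('pin','hinge'),n('pin','pivot'))
b=K['end']-K['pivot'];print('bar ang',np.degrees(np.arctan2(b[1],b[0])))
f=(K['f1']+K['f4']-K['f2']-K['f3']);print('screen y',np.degrees(np.arctan2(f[1],f[0])),(K['f1']+K['f2']+K['f3']+K['f4'])/4,np.linalg.norm(f)/2)
"
```

```text
pivot [0.694  0.0343 0.097 ]
pin [0.627  0.0219 0.101 ]
end [0.5477 0.0037 0.097 ]
h2 [0.5769 0.0106 0.097 ]
knob [ 0.5105 -0.0042  0.129 ]
hinge [0.5992 0.118  0.093 ]
f1 [0.6342 0.1533 0.006 ]
f2 [ 0.6747 -0.0284  0.006 ]
f3 [ 0.5895 -0.0464  0.006 ]
f4 [0.5499 0.1357 0.006 ]
side pin [0.6308 0.0206 0.101 ]
side knob [ 0.5131 -0.0032  0.116 ]
side knobtop [ 0.5131 -0.0059  0.129 ]
0.187420194464534 0.14937057176359925 0.12637472319239879 0.1000399560177099 0.06805593961988446
bar ang -168.18630906352325
screen y 102.39735744894541 [0.61207539 0.0535752  0.006     ] 0.1862501141576575
```

```bash
python3 -c "
from h import *
c=camera('top');d=camera('side')
def tri(a,b):
    o,p=ray(c,a[0]/1.4,a[1]/1.4);q,r=ray(d,b[0]/1.4,b[1]/1.4)
    s=np.linalg.lstsq(np.c_[p,-r],q-o,rcond=None)[0]; x,y=o+s[0]*p,q+s[1]*r; return ((x+y)/2).round(3),np.linalg.norm(x-y).round(3)
print('polebase',tri((580,468),(535,215)),atz(c,580/1.4,468/1.4,0))
print('lamp?',tri((575,165),(475,12)))
for z in (0,.2,.4,.6,.8): print(z,atz(c,575/1.4,165/1.4,z).round(3),[round(x*1.4) for x in proj(d,atz(c,575/1.4,165/1.4,z))],'pole',atz(c,784/1.4,512/1.4,z).round(2),[round(x*1.4) for x in proj(d,atz(c,784/1.4,512/1.4,z))])
print('tcp px',[x*1.4 for x in proj(d,[.14,-.558,.216])],[x*1.4 for x in proj(c,[.14,-.558,.216])])
"
```

```text
polebase (array([ 0.194, -0.379,  0.007]), np.float64(0.008)) [ 0.19691005 -0.38224338  0.        ]
lamp? (array([ 0.532, -0.156,  0.595]), np.float64(0.253))
0 [ 0.915 -0.4    0.   ] [243, 223] pole [ 0.11 -0.83  0.  ] [525, 141]
0.2 [ 0.831 -0.336  0.2  ] [263, 159] pole [ 0.14 -0.7   0.2 ] [533, 92]
0.4 [ 0.746 -0.271  0.4  ] [288, 76] pole [ 0.18 -0.57  0.4 ] [543, 26]
0.6 [ 0.662 -0.206  0.6  ] [322, -38] pole [ 0.21 -0.44  0.6 ] [557, -65]
0.8 [ 0.577 -0.141  0.8  ] [372, -203] pole [ 0.25 -0.32  0.8 ] [578, -201]
tcp px [np.float64(549.0524212034477), np.float64(105.18671807387457)] [np.float64(712.8209847252617), np.float64(515.1838896119053)]
```

```bash
python3 -c "
from h import *
c=camera('top');d=camera('side')
for z in (0,.2,.4,.5,.6,.7,.8): print(z,[round(x*1.4) for x in proj(c,[.195,-.38,z])],[round(x*1.4) for x in proj(d,[.195,-.38,z])])
a=cv2.resize(c['image'][300:420,330:560,::-1],None,fx=2.4,fy=2.4);b=cv2.resize(d['image'][0:240,280:470,::-1],None,fx=2.4*120/240*1,fy=1.2*1)
b=cv2.resize(d['image'][0:200,300:430,::-1],(187,288));h=np.hstack([a,b]);print(h.shape);cv2.imwrite('pics/p.png',h)
"
```

```text
0 [579, 469] [532, 217]
0.2 [612, 481] [544, 142]
0.4 [659, 500] [559, 51]
0.5 [692, 512] [567, -2]
0.6 [733, 528] [577, -60]
0.7 [787, 548] [587, -126]
0.8 [863, 577] [599, -200]
(288, 739, 3)
```

View pics/p.png

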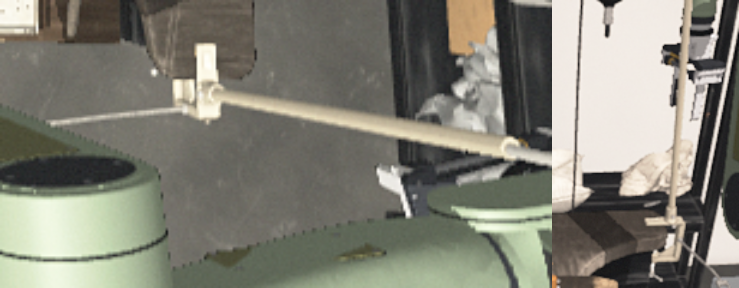

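The pole at about (0.20,-0.38) stands nearly vertical between the start and the work, and a cord hangs farther out. I'll pull in close to the base, turn the hand tangentially, then sweep past inside the pole.

>>> {"name": "carry_out", "arguments": {"targets": [[-0.47, -0.85, 0, 0], [-0.47, -0.85, 0, 0], [-0.47, -0.85, 0, 0], [-0.47, -0.85, 0, 0], [-0.47, -0.85, 0, 0], [-0.47, -0.85, 0, 0], [-0.47, -0.85, 0, 0], [-0.47, -0.85, 0, 0], [-0.47, -0.85, 0, 0], [-0.47, -0.85, 0, 0]]}}

```text
time: 1.5
eef_pos: [-0.0592, -0.3439, 0.2166]
ee_rot: [[0.97, 0.245, -0.0], [0.245, -0.97, -0.001], [-0.001, 0.001, -1.0]]
wrist_force: [-1.0, 1.1, 0.9]
width: 0.0938
grasp_force: 0.0
```

>>> {"name": "carry_out", "arguments": {"targets": [[0, 0, 0, 1], [0, 0, 0, 1], [0, 0, 0, 1], [0, 0, 0, 1], [0, 0, 0, 1], [0, 0, 0, 1], [0, 0, 0, 1], [0, 0, 0, 1], [0, 0, 0, 1], [0, 0, 0, 1]], "hand": 50}}

```text
time: 2.5
eef_pos: [-0.0586, -0.3448, 0.2166]
ee_rot: [[0.693, -0.721, -0.0], [-0.721, -0.693, -0.001], [0.0, 0.001, -1.0]]
wrist_force: [-0.1, -0.4, -0.0]
width: 0.05
grasp_force: 0.0
```

```bash
python3 -c "
from h import *
s=robot.sense();print(s['joints'],s['eef_pos'],np.degrees(np.arctan2(s['ee_rot'][1][1],s['ee_rot'][0][1])),s['time'],s['wrist_force'])
yaw=np.radians(-154);p=np.array(s['eef_pos'])[:2];x=np.array([-np.sin(yaw),np.cos(yaw)]);y=np.array([np.cos(yaw),np.sin(yaw)])
for a in range(-95,-9,5):
    q=.348*np.array([np.cos(np.radians(a)),np.sin(np.radians(a))]);print(a,((q-p)@x/.03).round(2),((q-p)@y/.03).round(2));p=q
"
```

```text
[-1.13909306e+02 -1.80710709e+01  1.16673763e+02 -6.33600091e-04
  8.13647912e+01  2.21981838e+01] [-0.05857413 -0.34480034  0.21664865] -136.1073975783929 2.5 [-0.05502666 -0.3594879  -0.04551109]
-95 0.47 -0.82
-90 0.48 -0.89
-85 0.4 -0.93
-80 0.32 -0.96
-75 0.24 -0.98
-70 0.15 -1.0
-65 0.06 -1.01
-60 -0.03 -1.01
-55 -0.11 -1.01
-50 -0.2 -0.99
-45 -0.29 -0.97
-40 -0.37 -0.94
-35 -0.45 -0.91
-30 -0.53 -0.86
-25 -0.6 -0.81
-20 -0.67 -0.76
-15 -0.73 -0.7
-10 -0.79 -0.63
```

>>> {"name": "carry_out", "arguments": {"targets": [[0, 0, 0, 1], [0, 0, 0, 1], [0, 0, 0, 1], [0.47, -0.82, 0, 0], [0.48, -0.89, 0, 0], [0.4, -0.93, 0, 0], [0.32, -0.96, 0, 0], [0.24, -0.98, 0, 0], [0.15, -1.0, 0, 0], [0, 0, 0, 0]]}}

```text
time: 3.5
eef_pos: [0.1213, -0.3254, 0.2166]
ee_rot: [[0.445, -0.895, 0.001], [-0.895, -0.445, -0.0], [0.001, -0.001, -1.0]]
wrist_force: [0.4, -0.8, -0.6]
width: 0.0497
grasp_force: 0.0
```

```bash
python3 -c "
from h import *
c=camera('top');d=camera('side')
h=np.hstack([cv2.resize(c['image'][240:420,300:560,::-1],(433,300)),cv2.resize(d['image'][0:240,270:540,::-1],(338,300))]);cv2.imwrite('pics/q.png',h)
"
```

```text
(no output)
```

View pics/q.png

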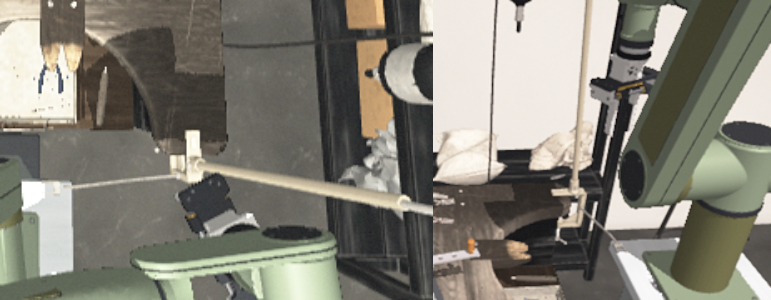

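Body is tangential, about 40 mm inside the pole. Pull in a little more and sweep on past it.

>>> {"name": "carry_out", "arguments": {"targets": [[-0.3, 0, 0, 0], [0.06, -0.95, 0, 0], [-0.03, -0.95, 0, 0], [-0.11, -0.95, 0, 0], [-0.2, -0.95, 0, 0], [-0.29, -0.95, 0, 0], [-0.35, -0.92, 0, 0], [-0.42, -0.9, 0, 0], [-0.5, -0.85, 0, 0], [-0.55, -0.8, 0, 0]]}}

```text
time: 4.6
eef_pos: [0.3044, -0.1453, 0.2166]
ee_rot: [[0.438, -0.899, -0.0], [-0.899, -0.438, -0.0], [0.0, 0.0, -1.0]]
wrist_force: [0.8, -0.3, -0.9]
width: 0.0501
grasp_force: 0.0
```

```bash
python3 -c "
from h import *
s=robot.sense();print(s['joints'],s['eef_pos'],s['wrist_force'])
c=camera('top');d=camera('side')
h=np.hstack([cv2.resize(c['image'][150:420,200:460,::-1],(385,400)),cv2.resize(d['image'][0:280,170:440,::-1],(386,400))]);cv2.imwrite('pics/r.png',h)
"
```

```text
[-4.03048149e+01 -1.99860976e+01  1.18009457e+02 -2.16403448e-02
  8.19600847e+01  1.13719308e+02] [ 0.30440954 -0.14533201  0.21655147] [ 0.81135612 -0.27956546 -0.94600472]
```

View pics/r.png

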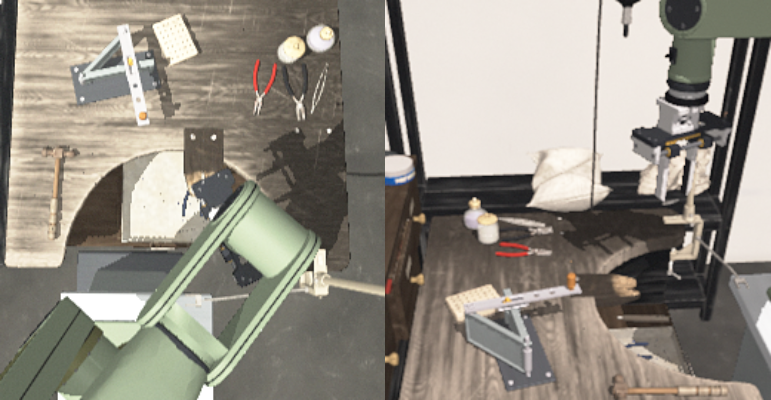

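>>> {"name": "carry_out", "arguments": {"targets": [[-0.12, -0.83, 0.1, 0], [-0.12, -0.83, 0.1, 0], [-0.12, -0.83, 0.1, 0], [-0.12, -0.83, 0.1, 0], [-0.12, -0.83, 0.1, 0], [-0.12, -0.83, 0.1, 0], [-0.12, -0.83, 0.1, 0], [-0.12, -0.83, 0.1, 0], [-0.12, -0.83, 0.1, 0], [-0.12, -0.83, 0.1, 0]]}}

```text
time: 5.7
eef_pos: [0.5129, -0.0054, 0.1863]
ee_rot: [[0.438, -0.899, -0.0], [-0.899, -0.438, -0.001], [0.001, 0.001, -1.0]]
wrist_force: [-0.3, 0.2, 1.0]
width: 0.0501
grasp_force: 0.0
```

>>> {"name": "carry_out", "arguments": {"targets": [[0, 0, 0, -1], [0, 0, 0, -1], [0, 0, 0, -1], [0, 0, 0, -1], [0, 0, 0, -1], [0, 0, 0, -1], [0, 0, 0, -1], [0, 0, 0, -1], [0, 0, 0, -1], [0, 0, 0, -1]]}}

```text
time: 6.7
eef_pos: [0.512, -0.0062, 0.1864]
ee_rot: [[0.998, -0.066, -0.001], [-0.066, -0.998, -0.001], [-0.0, 0.001, -1.0]]
wrist_force: [0.6, 0.3, -0.4]
width: 0.0498
grasp_force: 0.0
```

>>> {"name": "carry_out", "arguments": {"targets": [[0, 0, 0, -1], [0, 0, 0, -1], [0, 0, 0, -0.6], [0, 0, 0, 0], [0, 0, 0, 0], [0, 0, 0, 0], [0, 0, 0, 0], [0, 0, 0, 0], [0, 0, 0, 0], [0, 0, 0, 0]]}}

```text
time: 7.7
eef_pos: [0.5125, -0.0033, 0.1865]
ee_rot: [[0.979, 0.204, 0.0], [0.204, -0.979, -0.0], [0.0, 0.0, -1.0]]
wrist_force: [-0.5, 0.2, 0.1]
width: 0.0503
grasp_force: 0.0
```

```bash
python3 -c "
from h import *
s=robot.sense();print(s['eef_pos'],np.degrees(np.arctan2(s['ee_rot'][1][1],s['ee_rot'][0][1])),s['time'],s['joints'])
c=camera('top');d=camera('side')
a=cv2.resize(c['image'][150:260,220:360,::-1],None,fx=3,fy=3);b=cv2.resize(d['image'][120:260,200:340,::-1],(330,330));cv2.imwrite('pics/u.png',np.hstack([a,b]))
"
```

```text
[ 0.51245041 -0.00326008  0.18646739] -78.24772712223564 7.7 [-1.00479429e+01  5.79190134e+00  9.89427107e+01 -3.11636668e-04
  7.52643540e+01  6.81998635e+01]
```

View pics/u.png

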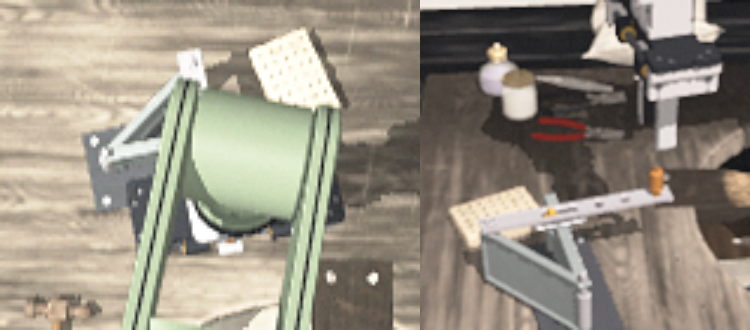

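Side: knob (656,180) lies below and between the fingers. Descend and grip.

>>> {"name": "carry_out", "arguments": {"targets": [[0, 0, 0.35, 0], [0, 0, 0.35, 0], [0, 0, 0.35, 0], [0, 0, 0.35, 0], [0, 0, 0.35, 0], [0, 0, 0.35, 0], [0, 0, 0.35, 0], [0, 0, 0, 0], [0, 0, 0, 0], [0, 0, 0, 0]]}}

```text
time: 8.8
eef_pos: [0.513, -0.0035, 0.1135]
ee_rot: [[0.979, 0.203, 0.001], [0.203, -0.979, -0.0], [0.001, 0.0, -1.0]]
wrist_force: [0.6, 0.4, 0.3]
width: 0.0498
grasp_force: 0.0
```

>>> {"name": "carry_out", "arguments": {"targets": [[0, 0, 0, 0], [0, 0, 0, 0], [0, 0, 0, 0], [0, 0, 0, 0], [0, 0, 0, 0], [0, 0, 0, 0], [0, 0, 0, 0], [0, 0, 0, 0], [0, 0, 0, 0], [0, 0, 0, 0]], "hand": 6, "newtons": 10}}

```text
time: 9.8
eef_pos: [0.5124, -0.0034, 0.113]
ee_rot: [[0.979, 0.203, 0.0], [0.203, -0.979, -0.0], [-0.0, 0.0, -1.0]]
wrist_force: [0.1, -0.6, 1.0]
width: 0.016
grasp_force: 10.0
```

>>> {"name": "carry_out", "arguments": {"targets": [[0.02, 0, -0.12, 0], [0.02, 0, -0.12, 0], [0.02, 0, -0.12, 0], [0.02, 0, -0.12, 0], [0.025, 0, -0.12, 0], [0.025, 0, -0.12, 0], [0.025, 0, -0.12, 0], [0.03, 0, -0.12, 0], [0.03, 0, -0.12, 0], [0.03, 0, -0.12, 0]]}}

```text
time: 10.8
eef_pos: [0.5198, -0.0019, 0.1493]
ee_rot: [[0.979, 0.203, 0.0], [0.203, -0.979, 0.0], [0.0, 0.0, -1.0]]
wrist_force: [0.1, 0.2, -0.8]
width: 0.0155
grasp_force: 10.0
```

```bash
python3 -c "
from h import *
s=robot.sense();print(s['eef_pos'],s['wrist_force'],s['moment'])
shot('side','v.png',(205,170,110,90),6)
"
```

```text
[ 0.51980789 -0.00186071  0.14929325] [ 0.08103124  0.18797227 -0.84233513] [-0.04019127 -0.04658117  0.02421054]
```

View pics/v.png

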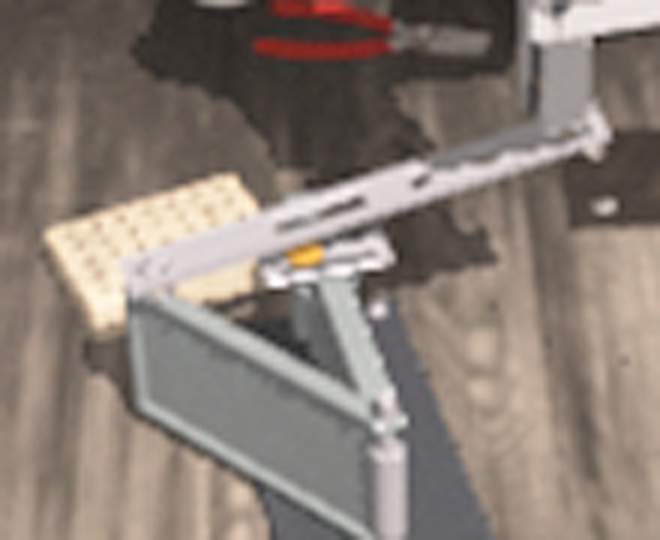

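Bar is lifted well clear of the pin, and the pin sits towards the plate's +x end. I'll compute the swing as a two-link chain.

```bash
cat > k.py <<'E'
import numpy as np
H=np.array([.5985,.1224]); N=np.array([.6292,.0212]); A=.13; h=.028
def circ(a,ra,b,rb): # intersection on the +x side
    d=b-a; D=np.hypot(*d); x=(ra**2-rb**2+D*D)/2/D; y=np.sqrt(ra**2-x*x); e=d/D
    return a+x*e+y*np.array([-e[1],e[0]])
def knobr(lift): t=np.arcsin(lift/.187); return .187*np.cos(t)-h*np.sin(t)
def state(tcp,lift):
    P=circ(H,A,np.array(tcp),knobr(lift)); u=np.array(tcp)-P; return P,u/np.hypot(*u)
def tcp_for(hole,lift):
    t=np.arcsin(lift/.187); P=circ(H,A,np.array(hole),.15*np.cos(t)); u=np.array(hole)-P; u/=np.hypot(*u); return P+knobr(lift)*u,P,u
def rows(p0,yaw,p1s,yaws): # yaw of tool y, deg
    for p,w in zip(p1s,yaws):
        a=np.radians(yaw); d=np.array(p)-p0; y=np.array([np.cos(a),np.sin(a)]); x=np.array([-y[1],y[0]])
        print([round(float(d@x)/.03,2),round(float(d@y)/.03,2),0,round(-(w-yaw)/6,2)]); p0=np.array(p); yaw=w
ang=lambda u:np.degrees(np.arctan2(u[1],u[0]))
E
python3 -c "
from k import *
p0=np.array([.5198,-.0019]);P,u=state(p0,.036);print('now',P,ang(u))
T,P1,u1=tcp_for(N,.036);print('end lifted',T,P1,ang(u1)); w=P1-H;print('wing rad',np.radians(ang(w)+77.6))
for l in(.0,.01,.02):print(l,tcp_for(N,l)[0])
ps=[p0+(T-p0)*i/20 for i in range(1,21)];ys=[ang(state(p,.036)[1])+90 for p in ps];rows(p0,-78.2,ps,ys);print(ys[-1])
"
```

```text
now [0.69417589 0.03438794] -168.24442599295665
end lifted [ 0.60838989 -0.00166552] [0.72827415 0.13005969] -132.30559991823006
wing rad 1.4133303339522427
0.0 [ 0.60483588 -0.00664582]
0.01 [ 0.60581674 -0.00544407]
0.02 [ 0.6067952  -0.00409822]
[0.14, 0.03, 0, np.float64(-0.21)]
[0.14, 0.03, 0, np.float64(-0.23)]
[0.14, 0.04, 0, np.float64(-0.24)]
[0.14, 0.04, 0, np.float64(-0.25)]
[0.14, 0.04, 0, np.float64(-0.26)]
[0.14, 0.05, 0, np.float64(-0.27)]
[0.14, 0.05, 0, np.float64(-0.28)]
[0.14, 0.06, 0, np.float64(-0.29)]
[0.13, 0.06, 0, np.float64(-0.3)]
[0.13, 0.06, 0, np.float64(-0.31)]
[0.13, 0.07, 0, np.float64(-0.31)]
[0.13, 0.07, 0, np.float64(-0.32)]
[0.13, 0.08, 0, np.float64(-0.33)]
[0.12, 0.08, 0, np.float64(-0.33)]
[0.12, 0.09, 0, np.float64(-0.34)]
[0.12, 0.09, 0, np.float64(-0.34)]
[0.11, 0.09, 0, np.float64(-0.34)]
[0.11, 0.1, 0, np.float64(-0.34)]
[0.11, 0.1, 0, np.float64(-0.34)]
[0.1, 0.11, 0, np.float64(-0.34)]
-42.30559991823006
```

>>> {"name": "carry_out", "arguments": {"targets": [[0.14, 0.03, 0, -0.21], [0.14, 0.03, 0, -0.23], [0.14, 0.04, 0, -0.24], [0.14, 0.04, 0, -0.25], [0.14, 0.04, 0, -0.26], [0.14, 0.05, 0, -0.27], [0.14, 0.05, 0, -0.28], [0.14, 0.06, 0, -0.29], [0.13, 0.06, 0, -0.3], [0.13, 0.06, 0, -0.31]]}}

```text
time: 11.85
eef_pos: [0.5638, -0.002, 0.1489]
ee_rot: [[0.885, 0.465, 0.0], [0.465, -0.885, -0.0], [-0.0, 0.0, -1.0]]
wrist_force: [-1.7, -0.5, -0.8]
width: 0.0154
grasp_force: 10.0
```

>>> {"name": "carry_out", "arguments": {"targets": [[0.13, 0.07, 0, -0.31], [0.13, 0.07, 0, -0.32], [0.13, 0.08, 0, -0.33], [0.12, 0.08, 0, -0.33], [0.12, 0.09, 0, -0.34], [0.12, 0.09, 0, -0.34], [0.11, 0.09, 0, -0.34], [0.11, 0.1, 0, -0.34], [0.11, 0.1, 0, -0.34], [0.1, 0.11, 0, -0.34]]}}

```text
time: 12.85
eef_pos: [0.6083, -0.0023, 0.1489]
ee_rot: [[0.673, 0.74, 0.0], [0.74, -0.673, -0.0], [-0.0, 0.0, -1.0]]
wrist_force: [-1.9, -0.1, -0.7]
width: 0.0154
grasp_force: 10.0
```

```bash
python3 -c "
from h import *
from k import *
s=robot.sense();p=s['eef_pos'][:2];print(s['eef_pos'],np.degrees(np.arctan2(s['ee_rot'][1][1],s['ee_rot'][0][1])),s['wrist_force'],s['moment'])
c=camera('side');cv2.imwrite('pics/w.png',c['image'][:,:,::-1])
# brass pin centroid
hsv=cv2.cvtColor(np.ascontiguousarray(c['image']),cv2.COLOR_RGB2HSV)
u,v=proj(c,[N[0],N[1],.097]);u,v=int(u),int(v);print(u,v)
q=hsv[v-8:v+9,u-12:u+13];m=(q[...,1]>130)&(q[...,2]>120)&(q[...,0]>12)&(q[...,0]<35)
for r in m.astype(int):print(''.join('.#'[i] for i in r))
rows(p,-42.3,[tcp_for(N,.02)[0],tcp_for(N,.012)[0],tcp_for(N,0)[0]],[-42.3]*3)
"
```

```text
[ 0.6082958 -0.0022859  0.1489021] -42.27991540863246 [-1.87574861 -0.14281349 -0.72869222] [-0.21418654  0.079792    0.02825386]
255 209
.........................
.........................
.........................
.........................
.........................
.........................
.........................
............#............
...........###...........
...........####..........
..........#####..........
..........#####..........
...........####..........
.........................
.........................
.........................
.........................
[-0.08, 0.0, 0, -0.0]
[-0.04, 0.01, 0, -0.0]
[-0.06, 0.0, 0, -0.0]
```

>>> {"name": "carry_out", "arguments": {"targets": [[-0.02, 0, 0.13, 0], [-0.02, 0, 0.13, 0], [-0.02, 0, 0.13, 0], [-0.02, 0, 0.13, 0], [-0.02, 0, 0.13, 0], [-0.02, 0, 0.12, 0], [0, 0, 0, 0], [0, 0, 0, 0], [0, 0, 0, 0], [0, 0, 0, 0]], "newtons": 5}}

```text
time: 13.9
eef_pos: [0.6054, -0.0048, 0.126]
ee_rot: [[0.675, 0.738, 0.0], [0.738, -0.675, -0.0], [0.0, 0.0, -1.0]]
wrist_force: [-0.5, -1.4, 0.4]
width: 0.0159
grasp_force: 5.0
```

>>> {"name": "carry_out", "arguments": {"targets": [[0, 0, 0.05, 0], [0, 0, 0.05, 0], [-0.01, 0, 0.05, 0], [-0.01, 0, 0.04, 0], [0, 0, 0, 0], [0, 0, 0, 0], [0, 0, 0, 0], [0, 0, 0, 0], [0, 0, 0, 0], [0, 0, 0, 0]]}}

```text
time: 14.9
eef_pos: [0.6051, -0.0051, 0.1202]
ee_rot: [[0.675, 0.738, 0.0], [0.738, -0.675, 0.0], [0.0, 0.0, -1.0]]
wrist_force: [1.3, 2.0, -0.9]
width: 0.0159
grasp_force: 5.0
```

```bash
python3 -c "
from h import *
from k import *
s=robot.sense();p=s['eef_pos'];print(p,s['wrist_force'],s['moment'],tcp_for(N,p[2]-.113)[0])
"
```

```text
[ 0.60511187 -0.00507889  0.12018777] [ 1.33795434  2.00579529 -0.86658153] [ 0.22649196 -0.29314663 -0.00166748] [ 0.60554166 -0.00579696]
```

>>> {"name": "carry_out", "arguments": {"targets": [[0, 0, 0.04, 0], [0, 0, 0.04, 0], [0, 0, 0.04, 0], [0, 0, 0, 0], [0, 0, 0, 0], [0, 0, 0, 0], [0, 0, 0, 0], [0, 0, 0, 0], [0, 0, 0, 0], [0, 0, 0, 0]]}}

```text
time: 15.9
eef_pos: [0.6048, -0.0053, 0.1165]
ee_rot: [[0.675, 0.738, -0.0], [0.738, -0.675, -0.0], [-0.0, -0.0, -1.0]]
wrist_force: [-0.7, -0.4, -0.5]
width: 0.0157
grasp_force: 5.0
```

```bash
python3 -c "
from h import *
from k import *
s=robot.sense();p=s['eef_pos'];print(p,s['wrist_force'],s['moment'],tcp_for(N,p[2]-.113)[0])
import time
c=camera('side');im=c['image'];cv2.imwrite('pics/x.png',cv2.resize(im[170:250,215:320,::-1],None,fx=7,fy=7,interpolation=cv2.INTER_CUBIC))
hsv=cv2.cvtColor(np.ascontiguousarray(im),cv2.COLOR_RGB2HSV)
u,v=255,209
q=hsv[v-10:v+9,u-12:u+20];m=(q[...,1]>110)&(q[...,2]>100)&(q[...,0]>10)&(q[...,0]<38)
for r in m.astype(int):print(''.join('.#'[i] for i in r))
"
```

```text
[ 0.60481571 -0.00532503  0.11650529] [-0.71190769 -0.40054844 -0.52837402] [-0.0569059  -0.06199041  0.03394102] [ 0.60518072 -0.0062415 ]
...................##...........
....................#...........
....................#...........
................................
................................
................................
................................
................................
................................
................................
...........###..................
................................
................................
................................
................................
................................
................................
................................
................................
```

>>> {"name": "carry_out", "arguments": {"targets": [[-0.01, 0.01, 0.04, 0], [-0.01, 0.01, 0.04, 0], [0, 0, 0.04, 0], [0, 0, 0, 0], [0, 0, 0, 0], [0, 0, 0, 0], [0, 0, 0, 0], [0, 0, 0, 0], [0, 0, 0, 0], [0, 0, 0, 0]]}}

```text
time: 16.95
eef_pos: [0.6052, -0.0061, 0.1136]
ee_rot: [[0.675, 0.738, 0.0], [0.738, -0.675, -0.0], [0.0, 0.0, -1.0]]
wrist_force: [-2.9, 1.1, 5.3]
width: 0.016
grasp_force: 5.0
```

```bash
python3 -c "
from h import *
s=robot.sense();p=s['eef_pos'];print(p,s['wrist_force'],s['moment'])
c=camera('side');im=c['image'];cv2.imwrite('pics/y.png',cv2.resize(im[165:250,205:315,::-1],None,fx=7,fy=7,interpolation=cv2.INTER_CUBIC))
"
```

```text
[ 0.60519334 -0.00606883  0.11356608] [-2.90549168  1.08865487  5.27575088] [ 0.0455937   0.33466866 -0.01238042]
```

View pics/y.png

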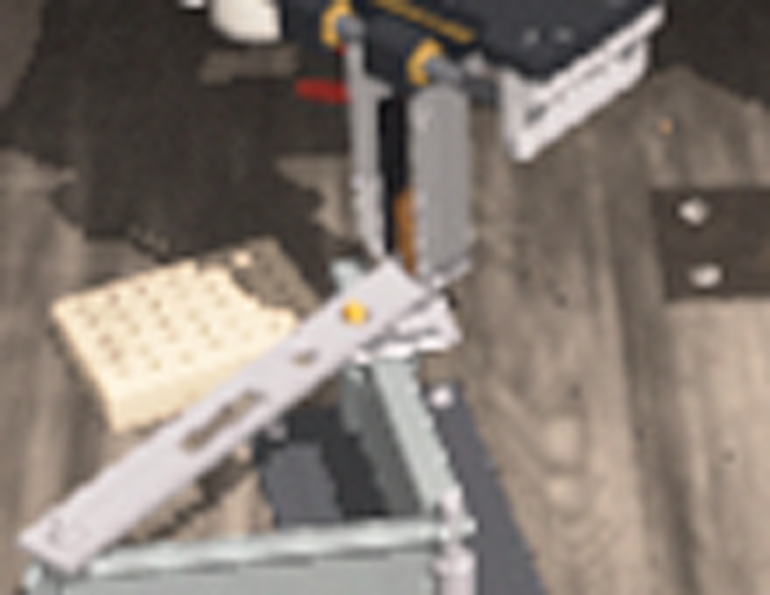

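The pin tip shows brass at (355,312) in the end hole, and the bar looks flat. Release.

>>> {"name": "carry_out", "arguments": {"targets": [[0, 0, 0, 0], [0, 0, 0, 0], [0, 0, 0, 0], [0, 0, 0, 0], [0, 0, 0, 0], [0, 0, 0, 0], [0, 0, 0, 0], [0, 0, 0, 0], [0, 0, 0, 0], [0, 0, 0, 0]], "hand": 40}}

```text
time: 18.0
eef_pos: [0.605, -0.0061, 0.113]
ee_rot: [[0.675, 0.738, 0.0], [0.738, -0.675, 0.0], [0.0, 0.0, -1.0]]
wrist_force: [-0.0, 0.3, 0.6]
width: 0.0401
grasp_force: 0.0
```

>>> {"name": "carry_out", "arguments": {"targets": [[0, 0, -0.3, 0], [0, 0, -0.5, 0], [0, 0, -0.5, 0], [0, 0, -0.5, 0], [0, 0, -0.5, 0], [0, 0, -0.5, 0], [0, 0, -0.5, 0], [0, 0, -0.5, 0], [0, 0, 0, 0], [0, 0, 0, 0]]}}

```text
time: 19.0
eef_pos: [0.6051, -0.0061, 0.2273]
ee_rot: [[0.675, 0.738, 0.001], [0.738, -0.675, -0.0], [0.0, 0.0, -1.0]]
wrist_force: [-0.1, -0.2, -0.5]
width: 0.0403
grasp_force: 0.0
```

```bash
python3 -c "
from h import *
from k import *
s=robot.sense();print(s['eef_pos'],s['wrist_force'])
c=camera('side');im=c['image'];hsv=cv2.cvtColor(np.ascontiguousarray(im),cv2.COLOR_RGB2HSV)
m=((hsv[...,1]>110)&(hsv[...,2]>100)&(hsv[...,0]>5)&(hsv[...,0]<38))
print('\n'.join(''.join('.#'[int(i)] for i in r) for r in m[185:215,245:285]))
T,P,u=tcp_for(N,0); z=.093
for n,q in [('pin',[*N,.099]),('knob top',[*T,.129]),('knob base',[*T,.097])]: print(n,proj(c,q))
for l in (.004,.01): print('knob top if lifted',l,proj(c,[*T,.129+l]))
"
```

```text
[ 0.6051228  -0.00612791  0.22727549] [-0.11997262 -0.21841555 -0.4922464 ]
........................................
........................................
........................................
........................................
........................................
........................................
...................#....................
.................#####..................
.................######.................
.................######.................
.................######.................
.................######.................
.................######.................
.................######.................
.................#####..................
.................#####..................
..................####..................
..................####..................
....................#...................
........................................
........................................
........................................
........................................
..........#.............................
.........###............................
..........##............................
........................................
........................................
........................................
........................................
pin (np.float64(255.5927160204213), np.float64(208.99068151651005))
knob top (np.float64(264.42811429843897), np.float64(192.80440599741556))
knob base (np.float64(264.82870760497354), np.float64(202.648869425285))
knob top if lifted 0.004 (np.float64(264.3770098323183), np.float64(191.54852867865185))
knob top if lifted 0.01 (np.float64(264.29991349975637), np.float64(189.65390883865734))
```

```bash
python3 -c "
from h import *
from k import *
c=camera('side')
def cen(im,u,v):
    hsv=cv2.cvtColor(np.ascontiguousarray(im),cv2.COLOR_BGR2HSV)
    m=((hsv[...,1]>110)&(hsv[...,2]>100)&(hsv[...,0]>5)&(hsv[...,0]<38)).astype(np.uint8)
    n,l,st,ce=cv2.connectedComponentsWithStats(m); i=1+np.argmin(np.hypot(*(ce[1:]-[u,v]).T)); return ce[i],st[i]
T=tcp_for(N,0)[0]
q=proj(c,[*T,.113]);print(q,cen(c['image'][:,:,::-1],*q))
im=cv2.resize(cv2.imread('pics/s1.png'),(110,95),interpolation=cv2.INTER_AREA)
q=proj(c,[.512,-.0036,.113]);print(q,cen(im,q[0]-205,q[1]-180)[0]+[205,180])
"
```

```text
(np.float64(264.6302219004447), np.float64(197.77114124731798)) (array([264.37704918, 196.70491803]), array([262, 191,   6,  13,  61], dtype=int32))
(np.float64(300.2900542033143), np.float64(197.0566881631432)) [299.78125 195.90625]
```

Knob height matches the level starting state (image offset -1.07 px now, -1.15 px then), so the bar is fully seated.

```bash
python3 -c "
from h import *
print(order.finish_job())"
```

```text
the job is handed in; nothing more can be done
None
```

The wing is open at about 1.41 rad (computed), with the stay's end hole on the pin, the bar lying fully down by camera, the knob released and the gripper clear; the job was handed in at about 19 s.

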